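Close a lamp housing on its dowels and hold it pressed

ROBOT

A 6-joint arm with a two-finger parallel gripper is mounted at the origin on the work surface. World frame = base frame: x ahead of the robot, y to its left, z up, the work surface at z = 0. Lengths are in m, angles in rad, forces in N, time in s.
With the tool pointing down it reaches from about 0.425 to 0.95 m from the base axis. Payload 3.5 kg.
Tool frame: the origin (TCP) lies midway between the tips of the shut fingers; the grasp point (between the pads) lies 19 mm behind it; z points along the fingers, y is the line along which they close (so a half turn about z gives the same grasp; the last joint's range is limited). The gripper opens to 85 mm and grips with 20 to 120 N. Pads are 22 mm wide; open, the fingers measure 114 mm over their backs; the gripper's body (76 mm by 85 mm) begins 54 mm behind the grasp point. The pads swing forward as they close: fully open they stand 13 mm farther back than shut.
Start: joints at [-1.424, 0.286, 1.577, -0, 1.279, -0.15], TCP at [0.197, -0.645, 0.231] pointing down, gripper open.
Joint ranges: [-2.77, 2.77], [-0.9, 2.22], [0.21, 2.48], [-1.53, 4.67], [0.24, 2.81], [-2.84, 2.84]. Speed limits (rad/s): [2.79, 2.79, 3.14, 3.14, 3.14, 3.14].

INTERFACE

Orientations are given as a unit quaternion [x, y, z, w].
In Python, from plant import ctrl gives the robot as it stands.
- The arm moves only by the tool send_rows, never from a script. Its argument "series" is a list that holds one entry, the list of rows, each a list of 7 numbers: the shift along the tool's x, y, z in cm, then the turn, a rotation vector about the tool's x, y, z in rad, then the opening, from -1 (shut) to 1 (fully open). In form: [[[x, y, z, rx, ry, rz, jaw], ...]]. A call has 1 to 10 rows; each row shifts and turns the commanded pose from where the row before left it, along the tool's axes as they then stand; what a row does not reach is not made up. A row lasts 1/8 s, in which the tool goes at most 62.5 mm and 10.7 degrees, less where a joint would pass 70% of its speed; a pose out of reach is approached as far as the arm can. A call is refused whole if a number of a shift passes 6.25 or a number of a turn 0.188, either way. A call with a gripper value outside its range is refused whole. The fingers move at their own pace and stop on an object; "force" is the grip in N (left out, the last holds). Time passes only in rows, so rows that do not move let the fingers close. It gives the time, the measured TCP pose, the force, the opening and the grip force at its end, in the units of the state.
- ctrl.get_state(): the state, without advancing time (a new reading comes with each control period).
- ctrl.read_camera(name): name is "side" or "top"; returns a dict with "img" (384x512x3 uint8, red, green, blue), "fx", "fy", "cx", "cy" (pixels), "k1" (the pictures are not rectified: a ray, as slopes to the right and down, at radius r is drawn at 1 + k1 r^2 times it, then the intrinsics apply), "R" (3x3) and "t" (3): a world point X has camera coordinates R X + t. Camera axes: x right, y down, z forward; pixel columns grow to the right and rows downward; lengths in m; the calibration is good to about 2 mm. A picture is of the moment at which its call begins. There is no depth.
- ctrl.sign_off(): hands the job in; it is judged then, once.
The state is a dict: "time": time; "qpos": joint angles; "dq": joint speeds; "joint_efforts": joint torques, N m; "eef_pos": TCP position; "tcp_rot": TCP orientation; "contact_force": force on the tool from outside, world axes, zero at the start; "wrist_torque": the same for the moment, N m; "opening": opening from 0.0 (shut) to 1.0 (fully open); "finger_force": force on a finger pad.
Only numpy, scipy, OpenCV 4.12 (cv2) and the standard library are available. Lean on these libraries where they do the work, as an engineer would, in place of code of your own. Each camera call takes 0.05 s, during which the arm holds its last target. There are 200 camera calls.

TASK

The front half of a small lamp housing is clamped in a tilt-and-swivel holder: first move the red knob on its handle until the holder is level (tilt zero) and straight (handle over the white line on the base, swivel zero). Then take the black rear cover by its steel lug and seat it flush on the two dowels, green jewels on the same side. Finish still gripping the lug and pressing the cover down with about 12 N (more than 6, never above 45), as if glue were setting, with the holder still level and straight and the brass cover, chrome ring, tin and screwdriver left where they are.

Things in the scene. Friction and masses are not known exactly. Their poses are not given: they have to be found in the camera images.
- holder: Fixed tilt-and-swivel work holder. Origin: on the table under its swivel axis, z up, yaw within 0.3 rad of zero. Grey base plate x -115 to +75, y +/-75, 12 mm thick; white line along its -x, 65 to 111 mm from the axis, on the robot's side. Dark turntable of radius 60, top at 24 mm, with two blue cheeks at y +/-64 (34 x 8 mm, tops 116 mm above the table).
- swivel (a joint): Turn of the turntable about the vertical axis through the holder's origin, rad, positive counter-clockwise seen from above; 0: handle straight above the white line (holder's -x). Starts anywhere in -0.6 to 0.6, stops at +/-1.0. Stiff: about 0.4 N m of friction, stays where it is left.
- tilt (a joint): Tilt of front half and handle about the line between the cheeks (turntable's y axis, 105 mm above the table), rad; 0: level, positive: handle raised. Starts at 0.25 to 0.6, no stop at level (stops at +/-0.75). Stiff: about 0.6 N m of friction (5 N at the knob), stays where it is left.
- knob (a point): Centre of the red ball knob, 24 mm in diameter, at the end of a 10 mm thick steel handle rod. It lies 120 mm from the point where the tilt and swivel axes cross; with both joints 0 it is on the holder's -x side, 105 mm above the table.
- front_half: Front half of the lamp housing, clamped in the holder, moving with both joints: black flange 50 (x) x 96 (y) x 12 mm, axes parallel to the holder's when both joints are 0. Origin: centre of its flat upper (mating) face, 12 mm above the tilt axis, 117 mm above the table when level; z: face normal. Two dowels stand on it, at y +/-34. Green 14 mm jewel on its +y end.
- thick_dowel (a point): Foot of the thick steel dowel (12 mm), on the mating face, 34 mm along +y from front_half's origin, on the green jewel's side. The thin dowel (8 mm) is at y = -34 mm. Both stand 16 mm high; the top 4.5 mm tapers by 3 mm all round.
- cover: Black rear cover, loose, 0.15 to 0.31 kg, flange down on the table left or right of the holder, yaw within 0.8 rad of zero. Origin: centre of its underside (mating face), z up. Flange 50 (x) x 96 (y) x 10 mm with two through holes at y +/-34; dome of radius 25 up to 30 mm; steel lug above. Green 14 mm jewel on its +y end. Fully seated, its origin and axes match front_half's.
- lug (a point): Point in the middle of the cover's steel lug, 52 mm above its underside, 8 mm below the lug's top: a good place for the grip, fingers closing along the cover's x. The lug is a flat upright plate, 14 (x) x 36 (y) mm, from 30 to 60 mm above the underside.
- thick_hole (a point): Centre of the cover's wide hole (14.2 mm) at its underside, 34 mm along +y from the cover's origin, on the green jewel's side. The narrow hole (10.2 mm) is at y = -34 mm, so the cover fits the dowels one way round only; seated, the dowel tips stand 6 mm above its flange.
- brass_cover: Bystander: a round brass cover of another lamp, 76 mm in diameter, 60 mm high with a brass lug, loose, on the other side of the holder from the black cover. Leave it alone. Origin: centre of its underside.
- bezel: Bystander: a loose chrome ring lying flat, 84 mm outside diameter, 12 mm high. Origin: centre of its underside.
- tin: Bystander: a loose round green tin, 70 mm in diameter, 38 mm high. Origin: centre of its underside.
- screwdriver: Bystander: a loose screwdriver, about 0.2 m long, lying along x on the table at the robot's left. Other things are fixed: old lamps, a stein, a polisher, a drawer cabinet and a tray along the far edge (beyond x = 0.77 m) and the sides (beyond 0.55 m left and right), up to 0.2 m high.
Not all that is in view belongs to the job. Leave any blue or purple look-alike of the cover alone.

How it is judged:
On the way, in this order (a step that is already met when the one before it is completed fails the run):
1. the holder is level and straight (tilt and swivel within 0.087 rad of zero), the cover still on the table (value of joint tilt between -0.087 and 0.087 rad and value of joint swivel between -0.087 and 0.087 rad and contact force between cover and front_half below 0.1 N and height (world z) of cover below 0.02 m), for 0.3 s.
2. the cover is down on both dowels, flush (z of cover in the frame of front_half between -0.003 and 0.003 m and distance between thick_hole and thick_dowel below 0.005 m and angle between the z axis of cover and the z axis of front_half, either way round below 0.05 rad and angle between the y axis of cover and the y axis of front_half, either way round below 0.08 rad), for 0.2 s.
At the end, for the whole second after the job is handed in: Through the last second: tilt and swivel within 5 degrees of zero; flanges within 3 mm, parallel within 0.05 rad; wide hole within 5 mm of thick dowel, yaw within 0.08 rad; cover pressed with 6 to 45 N, gripped (over 2 N), at rest; bystanders within 30 mm of their starts (all of step 2 and value of joint tilt between -0.087 and 0.087 rad and value of joint swivel between -0.087 and 0.087 rad and contact force between cover and front_half between 6 and 45 N and contact force between the fingers and cover above 2 N and linear speed of cover below 0.01 m/s and distance of each of brass_cover, bezel, tin, screwdriver from where it was at the start of the episode below 0.03 m); the arm keeps its last pose, push and grip.
It fails at once if the cover is pressed on the front half with more than 45 N (contact force between cover and front_half above 45 N).
It fails at once if a bystander (brass cover, ring, tin, screwdriver) is moved more than 30 mm (distance of any of brass_cover, bezel, tin, screwdriver from where it was at the start of the episode above 0.03 m).
It also fails if it takes over 64 s, if anything falls off the work surface, if the arm or the gripper's body presses on something with over 40 N, if the wrist force passes 120 N, or if a joint passes its speed limit or range.

## Working session

There is one attempt and no reset: what is moved stays moved. The work goes in short steps, Python scripts to look and compute and a tool call to move; the robot and the scene stay as the last step left them, time stands still between calls to the robot, and variables do not carry over. Pictures are saved under pics/ and viewed, at most 10 in all, crops included, and the job is handed in when it is done.

Besides the shell and the picture viewer there is one more tool, called after "Request:" as name(argument=value, ...), one argument or row to a line, values as JSON. send_rows: Moves the arm, as the interface text tells. Its arguments: {"type":"object","properties":{"series":{"type":"array"},"force":{"type":"number"}},"required":["series"]}

```bash
mkdir -p pics; ls
python3 - <<'E'
from plant import ctrl
import cv2,numpy as np
for n in("top","side"):
    d=ctrl.read_camera(n); cv2.imwrite(f"pics/{n}0.png",cv2.resize(d["img"][:,:,::-1],(800,600),interpolation=cv2.INTER_CUBIC)); cv2.imwrite(f"{n}raw.png",d["img"][:,:,::-1])
    print(n,{k:np.round(d[k],4).tolist() for k in d if k!="img"}, (-np.array(d["R"]).T@d["t"]).round(3))
print(ctrl.get_state())
E
```

```text
pics
top {'fx': 492.0361, 'fy': 492.0361, 'cx': 267.867, 'cy': 191.1375, 'k1': 0.0359, 'R': [[-0.0215, -0.9997, -0.0144], [-0.9969, 0.0225, -0.075], [0.0753, 0.0127, -0.9971]], 't': [0.086, 0.5474, 1.4274]} [0.44  0.056 1.465]
side {'fx': 486.4309, 'fy': 486.4309, 'cx': 250.4693, 'cy': 185.6752, 'k1': -0.1172, 'R': [[-0.6991, 0.715, -0.0019], [0.4681, 0.4557, -0.7572], [-0.5405, -0.5302, -0.6532]], 't': [0.3128, -0.2087, 1.887]} [1.336 0.872 1.075]
{'time': 0.1, 'qpos': array([-1.42400193e+00,  2.87134607e-01,  1.57802452e+00, -1.56034816e-05,
        1.27863949e+00, -1.50001937e-01]), 'dq': array([-0.00019148, -0.00167269, -0.00302878, -0.00122532,  0.00120584,
        0.0003894 ]), 'joint_efforts': array([ 2.83533400e-04, -4.07297015e+01, -2.93699563e+01, -1.78418495e-04,
        3.43464242e-03,  1.58480469e-05]), 'eef_pos': array([ 0.19734372, -0.64487913,  0.23005045]), 'tcp_rot': array([ 9.89008250e-01,  1.47856233e-01, -5.69972134e-06, -1.10299022e-03]), 'contact_force': array([ 0.56145266,  0.76195263, -0.12498733]), 'wrist_torque': array([ 0.03521568, -0.04216181, -0.02754547]), 'finger_force': 0.0, 'opening': 1.0016588492801675}
```

View pics/top0.png

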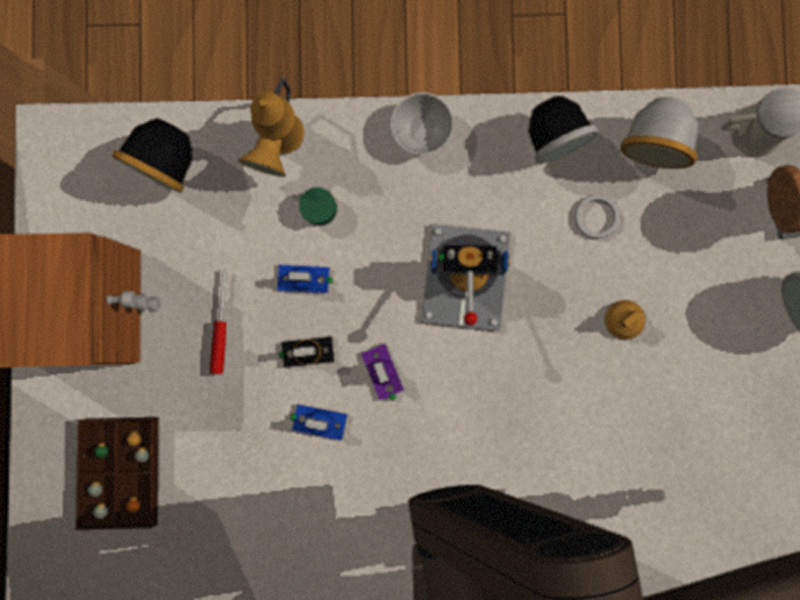

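View pics/side0.png

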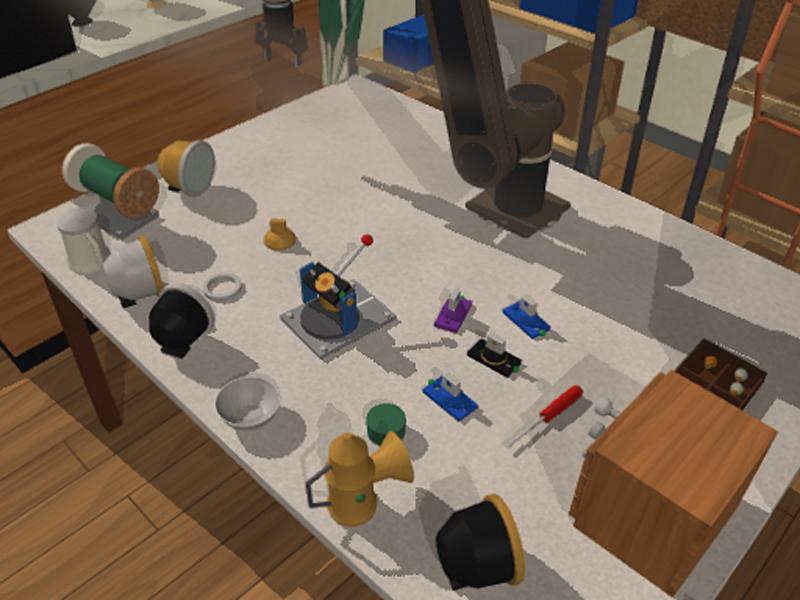

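Top view (800x600 px). Cover candidates: blue (303,279), black (307,351), purple (382,371) and blue (319,422). Only the black one fits the description. The holder is at (466,278) and the knob at (471,318). An enlarged crop will confirm the choice.

Run:
```python
import cv2,numpy as np
t=cv2.imread("topraw.png");s=cv2.imread("sideraw.png")
def crop(im,x,y,w,h,k):
    c=cv2.resize(im[y:y+h,x:x+w],(w*k,h*k),interpolation=cv2.INTER_CUBIC)
    for i in range(0,w,10): cv2.line(c,(i*k,0),(i*k,6 if i%50 else 0),(0,255,255),1); cv2.putText(c,str(x+i),(i*k,14),0,.3,(0,255,255))
    for i in range(10,h,10): cv2.line(c,(0,i*k),(6,i*k),(0,255,255),1); cv2.putText(c,str(y+i),(7,i*k+3),0,.3,(0,255,255))
    return c
a=crop(t,265,140,66,75,6);b=crop(t,170,207,66,50,6)[:,:396]
c=crop(s,175,145,80,85,5)[:, :400];d=crop(s,290,205,66,34,6)[:,:396]
can=np.zeros((600,800,3),np.uint8)
def put(i,x,y):
    h=min(i.shape[0],600-y);w=min(i.shape[1],800-x);can[y:y+h,x:x+w]=i[:h,:w]
put(a[:,:],0,0);put(b[:150+0+0],0,450) if 0 else None
put(cv2.resize(b,None,fx=.5,fy=.5),0,450);put(c,400,0);put(d,400,430)
cv2.imwrite("pics/crop1.png",can)
cv2.imwrite("pics/cov.png",crop(t,170,207,80,60,9))
```

```text
(no output)
```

View pics/crop1.png

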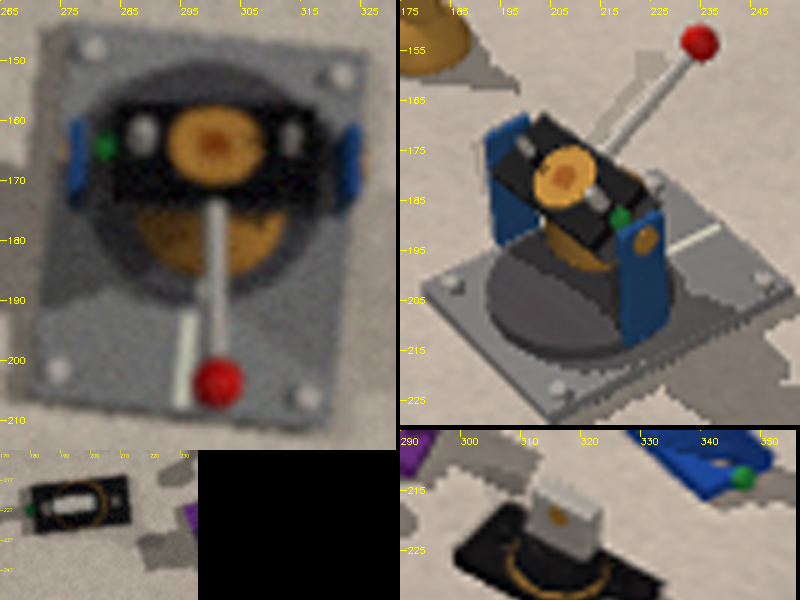

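View pics/cov.png

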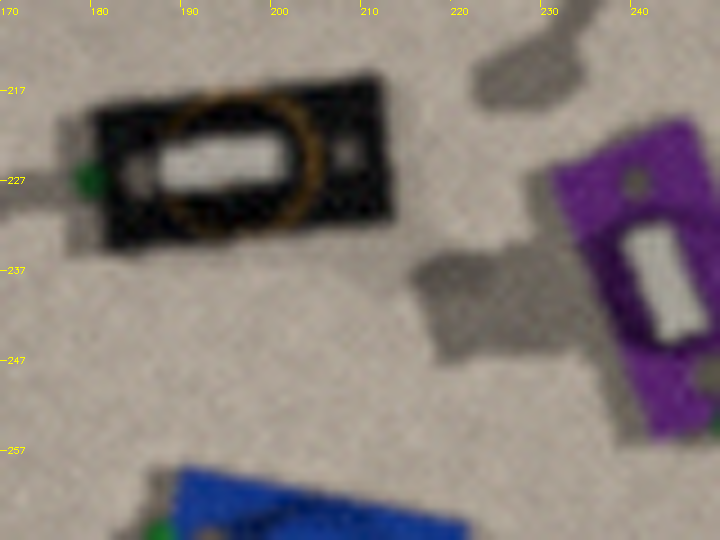

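Confirmed: the black cover has its jewel at raw top pixel (180,227) and lug at (194,225). The fit below uses the holder corners, white line, knob and cover corners.

```bash
cat > h.py <<'E'
import numpy as np
from scipy.optimize import least_squares
from scipy.spatial.transform import Rotation as Ro
C={}
def calib():
    from plant import ctrl
    for n in("top","side"): C[n]=ctrl.read_camera(n)
def proj(n,X):
    d=C[n];c=np.atleast_2d(X)@np.array(d["R"]).T+d["t"];s=c[:,:2]/c[:,2:]
    s=s*(1+d["k1"]*(s**2).sum(1,keepdims=True));return s*[d["fx"],d["fy"]]+[d["cx"],d["cy"]]
def cov(p,P): 
    c,s=np.cos(p[2]),np.sin(p[2]);P=np.atleast_2d(P);return np.c_[p[0]+c*P[:,0]-s*P[:,1],p[1]+s*P[:,0]+c*P[:,1],P[:,2]]
def px(c,ox,oy,k): return (np.array(c,float)+.5)/k-.5+[ox,oy]
def knob(p,sw,ti):
    return cov([p[0],p[1],p[2]+sw],[-.12*np.cos(ti),0,.105+.12*np.sin(ti)])
E
python3 - <<'E'
from h import *
calib()
bt=px([(42,28),(370,50),(323,432),(22,400),(188,310),(182,405)],265,140,6)
Bt=np.array([[75,75,12],[75,-75,12],[-115,-75,12],[-115,75,12],[-65,0,12],[-111,0,12]])/1e3
bs=px([(20,288),(150,412),(393,290)],175,145,5);Bs=np.array([[75,-75,12],[75,75,12],[-115,75,12]])/1e3
kt=px((218,384),265,140,6);ks=px((300,42),175,145,5)
f=lambda p:np.r_[(proj("top",cov(p,Bt))-bt).ravel(),(proj("side",cov(p,Bs))-bs).ravel(),(proj("top",knob(p,p[3],p[4]))-kt).ravel(),(proj("side",knob(p,p[3],p[4]))-ks).ravel()]
r=least_squares(f,[.6,0,0,0,.4],loss="soft_l1");print(r.x.round(4),r.fun.round(1));print("knob",knob(r.x,*r.x[3:]),"level",knob(r.x,0,0))
k=least_squares(lambda X:np.r_[(proj("top",X)-kt).ravel(),(proj("side",X)-ks).ravel()],[.5,0,.15]);print("tri knob",k.x,k.fun)
F=px([(98,112),(380,75),(393,218),(105,252),(160,150),(283,135),(287,180),(162,195)],170,207,9)
FP=np.array([[25,48,10],[25,-48,10],[-25,-48,10],[-25,48,10],[7,18,60],[7,-18,60],[-7,-18,60],[-7,18,60]])/1e3
c=least_squares(lambda p:(proj("top",cov(p,FP))-F).ravel(),[.5,.25,0],loss="soft_l1");print("cover",c.x,c.fun.reshape(-1,2).round(1))
print("lug",cov(c.x,[0,0,.052]))
E
```

```text
[ 0.6102 -0.0167 -0.1294  0.1105  0.4809] [ 4.  -1.6 -0.5 -0.   0.9 -0.2  0.5 -0.3 -0.2  0.6 -0.8  0.2  0.4 -0.4
  0.5  1.1  0.7 -0.8 -0.  -0.1 -0.2  0.3]
knob [[ 0.50385764 -0.01469685  0.16050427]] level [[ 0.49123447 -0.00122072  0.105     ]]
tri knob [ 0.50335533 -0.01455494  0.16150919] [-0.05026654  0.05047695 -0.08375537 -0.00517651]
cover [0.45463117 0.28604278 0.09315877] [[-0.6 -0.6]
 [ 0.3 -0.3]
 [ 0.7  0.7]
 [ 0.3  0.7]
 [ 0.2 -0.1]
 [-0.9  0.1]
 [-0.8 -0. ]
 [ 0.5 -0.2]]
lug [[0.45463117 0.28604278 0.052     ]]
```

```bash
cat >> h.py <<'E'
def plan(tgt,psi,n,start=None,jaw=1):
    from plant import ctrl
    s=ctrl.get_state()
    p,R=(np.array(s["eef_pos"]),Ro.from_quat(s["tcp_rot"])) if start is None else start
    T=Ro.from_matrix(np.array([[np.cos(psi),np.sin(psi),0],[np.sin(psi),-np.cos(psi),0],[0,0,-1.]]).T)
    rv=(R.inv()*T).as_rotvec();st=Ro.from_rotvec(rv/n);d=(np.array(tgt)-p)/n
    rows=[]
    for i in range(n):
        rows.append([*(R.inv().apply(d)*100).round(2).tolist(),*(rv/n).round(3).tolist(),jaw]);R=R*st
    for i in range(0,n,10): print(str(rows[i:i+10]).replace(" ",""))
    return np.array(tgt),T
E
python3 -c "
from h import *
plan([.503,-.0146,.24],-.019,20)"
```

```text
[[2.38,-2.57,-0.04,-0.0,0.0,0.016,1],[2.34,-2.6,-0.04,-0.0,0.0,0.016,1],[2.3,-2.64,-0.04,-0.0,0.0,0.016,1],[2.26,-2.68,-0.04,-0.0,0.0,0.016,1],[2.22,-2.71,-0.04,-0.0,0.0,0.016,1],[2.17,-2.75,-0.04,-0.0,0.0,0.016,1],[2.13,-2.78,-0.04,-0.0,0.0,0.016,1],[2.09,-2.81,-0.04,-0.0,0.0,0.016,1],[2.04,-2.85,-0.05,-0.0,0.0,0.016,1],[2.0,-2.88,-0.05,-0.0,0.0,0.016,1]]
[[1.95,-2.91,-0.05,-0.0,0.0,0.016,1],[1.9,-2.94,-0.05,-0.0,0.0,0.016,1],[1.86,-2.97,-0.05,-0.0,0.0,0.016,1],[1.81,-3.0,-0.05,-0.0,0.0,0.016,1],[1.76,-3.03,-0.05,-0.0,0.0,0.016,1],[1.71,-3.06,-0.05,-0.0,0.0,0.016,1],[1.67,-3.08,-0.05,-0.0,0.0,0.016,1],[1.62,-3.11,-0.05,-0.0,0.0,0.016,1],[1.57,-3.13,-0.05,-0.0,0.0,0.016,1],[1.52,-3.16,-0.05,-0.0,0.0,0.016,1]]
```

Request:
send_rows(
  series=[
    [[2.38, -2.57, -0.05, 0, 0, 0.016, 1], [2.34, -2.6, -0.05, 0, 0, 0.016, 1], [2.3, -2.64, -0.05, 0, 0, 0.016, 1], [2.26, -2.68, -0.05, 0, 0, 0.016, 1], [2.22, -2.71, -0.05, 0, 0, 0.016, 1], [2.17, -2.75, -0.05, 0, 0, 0.016, 1], [2.13, -2.78, -0.05, 0, 0, 0.016, 1], [2.09, -2.81, -0.05, 0, 0, 0.016, 1], [2.04, -2.85, -0.05, 0, 0, 0.016, 1], [2.0, -2.88, -0.05, 0, 0, 0.016, 1]],
  ],
)

```text
time: 1.45
eef_pos: [0.3509, -0.3292, 0.2363]
tcp_rot: [0.998, 0.068, 0.0, -0.0]
contact_force: [-0.8, -0.5, -0.1]
opening: 0.999
finger_force: 0.0
```

Request:
send_rows(
  series=[
    [[1.95, -2.91, -0.05, 0, 0, 0.016, 1], [1.9, -2.94, -0.05, 0, 0, 0.016, 1], [1.86, -2.97, -0.05, 0, 0, 0.016, 1], [1.81, -3.0, -0.05, 0, 0, 0.016, 1], [1.76, -3.03, -0.05, 0, 0, 0.016, 1], [1.71, -3.06, -0.05, 0, 0, 0.016, 1], [1.67, -3.08, -0.05, 0, 0, 0.016, 1], [1.62, -3.11, -0.05, 0, 0, 0.016, 1], [1.57, -3.13, -0.05, 0, 0, 0.016, 1], [1.52, -3.16, -0.05, 0, 0, 0.016, 1]],
  ],
)

```text
time: 2.7
eef_pos: [0.5047, -0.0144, 0.2413]
tcp_rot: [1.0, -0.012, -0.0, 0.0]
contact_force: [0.4, -1.4, -0.0]
opening: 1.003
finger_force: 0.0
```

```bash
python3 -c "
from h import *
plan([.5034,-.0146,.1415],-.019,6)"
```

```text
[[-0.02,0.0,1.66,0.0,0.0,-0.001,1],[-0.02,0.0,1.66,0.0,0.0,-0.001,1],[-0.02,0.0,1.66,0.0,0.0,-0.001,1],[-0.02,0.0,1.66,0.0,0.0,-0.001,1],[-0.02,0.0,1.66,0.0,0.0,-0.001,1],[-0.02,0.0,1.66,0.0,0.0,-0.001,1]]
```

Request:
send_rows(
  series=[
    [[-0.02, 0, 1.66, 0, 0, 0, 1], [-0.02, 0, 1.66, 0, 0, 0, 1], [-0.02, 0, 1.66, 0, 0, 0, 1], [-0.02, 0, 1.66, 0, 0, 0, 1], [-0.02, 0, 1.66, 0, 0, 0, 1], [-0.02, 0, 1.66, 0, 0, 0, 1], [0, 0, 0, 0, 0, 0, 1], [0, 0, 0, 0, 0, 0, 1]],
  ],
)

```text
time: 3.7
eef_pos: [0.5036, -0.0156, 0.1421]
tcp_rot: [1.0, -0.012, 0.0, 0.0]
contact_force: [0.2, -0.2, -0.0]
opening: 0.997
finger_force: 0.0
```

Request:
send_rows(
  series=[
    [[0, 0, 0, 0, 0, 0, -1], [0, 0, 0, 0, 0, 0, -1], [0, 0, 0, 0, 0, 0, -1], [0, 0, 0, 0, 0, 0, -1], [0, 0, 0, 0, 0, 0, -1], [0, 0, 0, 0, 0, 0, -1], [0, 0, 0, 0, 0, 0, -1], [0, 0, 0, 0, 0, 0, -1]],
  ],
  force=50,
)

```text
time: 4.7
eef_pos: [0.5033, -0.0154, 0.1421]
tcp_rot: [1.0, -0.012, -0.0, -0.0]
contact_force: [-2.2, 1.8, 4.1]
opening: 0.244
finger_force: 48.9
```

Run:
```python
from h import *
# arc of grasp point
p=[.6102,-.0167,-.1294];s0,t0=.1105,.4809
k0=knob(p,s0,t0)[0];st=(np.array([.5036,-.0146,.1415]),Ro.from_matrix(np.array([[np.cos(-.019),np.sin(-.019),0],[np.sin(-.019),-np.cos(-.019),0],[0,0,-1.]]).T))
off=st[0]-k0
for i in range(1,7):
    f=1-i/6
    st=plan(knob(p,s0*f,t0*f)[0]+off,-.019-.1105*(1-f),2,st,-1)
```

```text
[[-0.2,-0.1,0.43,0.0,0.0,0.009,-1],[-0.21,-0.1,0.43,0.0,0.0,0.009,-1]]
[[-0.17,-0.1,0.45,0.0,0.0,0.009,-1],[-0.17,-0.1,0.45,0.0,0.0,0.009,-1]]
[[-0.13,-0.11,0.46,0.0,0.0,0.009,-1],[-0.13,-0.11,0.46,0.0,0.0,0.009,-1]]
[[-0.09,-0.11,0.47,0.0,0.0,0.009,-1],[-0.1,-0.11,0.47,0.0,0.0,0.009,-1]]
[[-0.06,-0.11,0.48,0.0,0.0,0.009,-1],[-0.06,-0.11,0.48,0.0,0.0,0.009,-1]]
[[-0.02,-0.11,0.48,0.0,0.0,0.009,-1],[-0.02,-0.11,0.48,0.0,0.0,0.009,-1]]
```

Request:
send_rows(
  series=[
    [[-0.2, -0.1, 0.43, 0, 0, 0.009, -1], [-0.2, -0.1, 0.43, 0, 0, 0.009, -1], [-0.17, -0.1, 0.45, 0, 0, 0.009, -1], [-0.17, -0.1, 0.45, 0, 0, 0.009, -1], [-0.13, -0.11, 0.46, 0, 0, 0.009, -1], [-0.13, -0.11, 0.46, 0, 0, 0.009, -1], [-0.1, -0.11, 0.47, 0, 0, 0.009, -1], [-0.1, -0.11, 0.47, 0, 0, 0.009, -1]],
  ],
)

```text
time: 5.7
eef_pos: [0.4931, -0.0083, 0.1068]
tcp_rot: [0.999, -0.047, 0.002, 0.002]
contact_force: [-1.2, -2.7, 6.3]
opening: 0.248
finger_force: 50.2
```

Request:
send_rows(
  series=[
    [[-0.06, -0.11, 0.48, 0, 0, 0.009, -1], [-0.06, -0.11, 0.48, 0, 0, 0.009, -1], [-0.02, -0.11, 0.48, 0, 0, 0.009, -1], [-0.02, -0.11, 0.48, 0, 0, 0.009, -1], [0, 0, 0, 0, 0, 0, -1], [0, 0, 0, 0, 0, 0, -1]],
  ],
)

```text
time: 6.45
eef_pos: [0.4919, -0.0032, 0.0869]
tcp_rot: [0.998, -0.066, 0.002, 0.001]
contact_force: [2.4, -4.5, 1.0]
opening: 0.251
finger_force: 50.7
```

Run:
```python
from h import *
import cv2
calib()
def crop(im,x,y,w,h,k):
    c=cv2.resize(im[y:y+h,x:x+w,::-1],(w*k,h*k),interpolation=cv2.INTER_CUBIC)
    for i in range(0,w,10): cv2.putText(c,str(x+i),(i*k,10),0,.3,(0,255,255))
    for i in range(10,h,10): cv2.putText(c,str(y+i),(0,i*k+3),0,.3,(0,255,255))
    return c
a=crop(C["top"]["img"],265,140,66,75,6);c=crop(C["side"]["img"],175,145,80,90,5)
can=np.zeros((450,800,3),np.uint8);can[:450,:396]=a;can[:,400:]=c
cv2.imwrite("pics/lev.png",can);np.save("C.npy",C,allow_pickle=True)
```

```text
(no output)
```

View pics/lev.png

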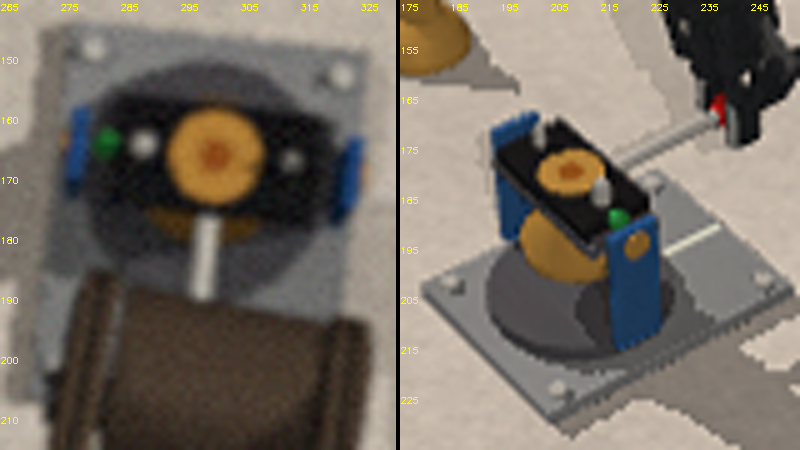

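Run:
```python
from h import *
C.update(np.load("C.npy",allow_pickle=True).item())
bt=px([(370,50)],265,140,6);Bt=np.array([[75,-75,12]])/1e3
bt0=px([(323,432),(22,400),(188,310),(182,405)],265,140,6);Bt0=np.array([[-115,-75,12],[-115,75,12],[-65,0,12],[-111,0,12]])/1e3
bt=np.r_[bt,bt0];Bt=np.r_[Bt,Bt0]
bs=px([(20,288),(150,412),(393,290)],175,145,5);Bs=np.array([[75,-75,12],[75,75,12],[-115,75,12]])/1e3
G=np.array([[0,34,28],[0,-34,28],[-120,0,0]])/1e3
gt=px([(145,143),(292,160)],265,140,6);gs=px([(200,181),(139,124),(319,108)],175,145,5)
def fr(p,P):
    c,s=np.cos(p[4]),np.sin(p[4]);Q=np.c_[c*P[:,0]+s*P[:,2],P[:,1],-s*P[:,0]+c*P[:,2]+.105]
    return cov([p[0],p[1],p[2]+p[3]],Q)
f=lambda p:np.r_[(proj("top",cov(p,Bt))-bt).ravel(),(proj("side",cov(p,Bs))-bs).ravel(),(proj("top",fr(p,G[:2]))-gt).ravel(),(proj("side",fr(p,G))-gs).ravel()]
r=least_squares(f,[.61,-.0167,-.13,0,0],loss="soft_l1");print(r.x.round(4),r.fun.round(1))
print("knob",fr(r.x,G[2:]),"seated lug",fr([*r.x[:3],0,0],np.array([[0,0,.064]])))
```

```text
[ 0.6107 -0.0184 -0.14    0.0353  0.0128] [ 0.3  0.1  1.  -0.1  0.6 -0.8  0.1  0.4 -0.6  0.   0.  -0.8 -0.4  0.8
  0.3 -0.6 -0.5  0.2 -0.1 -0.6  0.5 -0.  -0.4  0.4  1.1  0.1]
knob [[ 0.4913269  -0.005839    0.10653151]] seated lug [[ 0.61065922 -0.018387    0.169     ]]
```

Request:
send_rows(
  series=[
    [[0, -0.15, 0.05, 0, 0, 0.01, -1], [0, -0.15, 0.05, 0, 0, 0.01, -1], [0, 0, 0, 0, 0, 0, -1], [0, 0, 0, 0, 0, 0, -1], [0, 0, 0, 0, 0, 0, 1], [0, 0, 0, 0, 0, 0, 1], [0, 0, 0, 0, 0, 0, 1], [0, 0, 0, 0, 0, 0, 1], [0, 0, 0, 0, 0, 0, 1]],
  ],
)

```text
time: 7.68
eef_pos: [0.4908, 0.0011, 0.0852]
tcp_rot: [0.997, -0.076, -0.0, -0.0]
contact_force: [-0.5, -0.1, 0.4]
opening: 1.0
finger_force: 0.0
```

Request:
send_rows(
  series=[
    [[0, 0, -2, 0, 0, 0, 1], [0, 0, -3, 0, 0, 0, 1], [0, 0, -3, 0, 0, 0, 1], [0, 0, -3, 0, 0, 0, 1], [0, 0, -3, 0, 0, 0, 1], [0, 0, 0, 0, 0, 0, 1]],
  ],
)

```text
time: 8.43
eef_pos: [0.4926, 0.0006, 0.2283]
tcp_rot: [0.997, -0.076, 0.003, 0.0]
contact_force: [0.6, -0.1, -0.2]
opening: 1.001
finger_force: 0.0
```

Run:
```python
from h import *
plan([.4546,.285,.20],.0932+np.pi/2,20)
```

```text
[[-0.4,-1.38,0.14,0.0,-0.0,-0.091,1],[-0.28,-1.41,0.14,0.0,-0.0,-0.091,1],[-0.15,-1.43,0.14,0.0,-0.0,-0.091,1],[-0.02,-1.43,0.14,0.0,-0.0,-0.091,1],[0.11,-1.43,0.14,0.0,-0.0,-0.091,1],[0.24,-1.41,0.14,0.0,-0.0,-0.091,1],[0.37,-1.39,0.14,0.0,-0.0,-0.091,1],[0.49,-1.35,0.14,0.0,-0.0,-0.091,1],[0.61,-1.3,0.14,0.0,-0.0,-0.091,1],[0.73,-1.24,0.14,0.0,-0.0,-0.091,1]]
[[0.84,-1.16,0.14,0.0,-0.0,-0.091,1],[0.94,-1.08,0.14,0.0,-0.0,-0.091,1],[1.03,-0.99,0.14,0.0,-0.0,-0.091,1],[1.12,-0.9,0.14,0.0,-0.0,-0.091,1],[1.2,-0.79,0.14,0.0,-0.0,-0.091,1],[1.26,-0.68,0.14,0.0,-0.0,-0.091,1],[1.32,-0.56,0.14,0.0,-0.0,-0.091,1],[1.37,-0.44,0.14,0.0,-0.0,-0.091,1],[1.4,-0.31,0.14,0.0,-0.0,-0.091,1],[1.42,-0.19,0.14,0.0,-0.0,-0.091,1]]
```

Request:
send_rows(
  series=[
    [[-0.4, -1.38, 0.14, 0, 0, -0.091, 1], [-0.28, -1.41, 0.14, 0, 0, -0.091, 1], [-0.15, -1.43, 0.14, 0, 0, -0.091, 1], [-0.02, -1.43, 0.14, 0, 0, -0.091, 1], [0.11, -1.43, 0.14, 0, 0, -0.091, 1], [0.24, -1.41, 0.14, 0, 0, -0.091, 1], [0.37, -1.39, 0.14, 0, 0, -0.091, 1], [0.49, -1.35, 0.14, 0, 0, -0.091, 1], [0.61, -1.3, 0.14, 0, 0, -0.091, 1], [0.73, -1.24, 0.14, 0, 0, -0.091, 1]],
  ],
)

```text
time: 9.68
eef_pos: [0.4706, 0.1435, 0.2093]
tcp_rot: [0.928, 0.372, -0.001, -0.0]
contact_force: [0.6, -0.0, -0.3]
opening: 1.002
finger_force: 0.0
```

Request:
send_rows(
  series=[
    [[0.84, -1.16, 0.14, 0, 0, -0.091, 1], [0.94, -1.08, 0.14, 0, 0, -0.091, 1], [1.03, -0.99, 0.14, 0, 0, -0.091, 1], [1.12, -0.9, 0.14, 0, 0, -0.091, 1], [1.2, -0.79, 0.14, 0, 0, -0.091, 1], [1.26, -0.68, 0.14, 0, 0, -0.091, 1], [1.32, -0.56, 0.14, 0, 0, -0.091, 1], [1.37, -0.44, 0.14, 0, 0, -0.091, 1], [1.4, -0.31, 0.14, 0, 0, -0.091, 1], [1.42, -0.19, 0.14, 0, 0, -0.091, 1]],
  ],
)

```text
time: 10.92
eef_pos: [0.4512, 0.2853, 0.1952]
tcp_rot: [0.671, 0.742, -0.001, -0.001]
contact_force: [0.3, -0.2, 0.6]
opening: 0.995
finger_force: 0.0
```

Run:
```python
from h import *
import cv2
calib()
def crop(im,x,y,w,h,k):
    c=cv2.resize(im[y:y+h,x:x+w,::-1],(w*k,h*k),interpolation=cv2.INTER_CUBIC)
    for i in range(0,w,10): cv2.putText(c,str(x+i),(i*k,10),0,.3,(0,255,255))
    for i in range(10,h,10): cv2.putText(c,str(y+i),(0,i*k+3),0,.3,(0,255,255))
    return c
a=crop(C["top"]["img"],265,140,66,75,6);c=crop(C["side"]["img"],175,145,80,65,5);d=crop(C["side"]["img"],290,195,50,40,7)
can=np.zeros((600,800,3),np.uint8);can[:450,:396]=a;can[:325,400:]=c;can[325:600,400:750]=d[:275]
cv2.imwrite("pics/lev2.png",can);np.save("C.npy",C,allow_pickle=True)
plan([.4546,.286,.033],.0932+np.pi/2,8)
```

```text
[[0.0,0.05,2.03,-0.0,0.0,0.001,1],[0.0,0.05,2.03,-0.0,0.0,0.001,1],[0.0,0.05,2.03,-0.0,0.0,0.001,1],[0.0,0.05,2.03,-0.0,0.0,0.001,1],[0.0,0.05,2.03,-0.0,0.0,0.001,1],[0.0,0.05,2.03,-0.0,0.0,0.001,1],[-0.0,0.05,2.03,-0.0,0.0,0.001,1],[-0.0,0.05,2.03,-0.0,0.0,0.001,1]]
```

View pics/lev2.png

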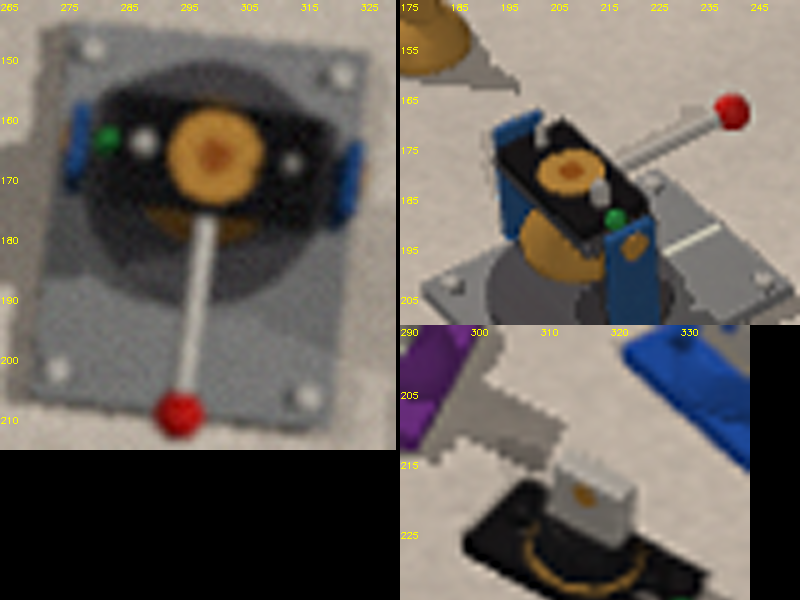

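```bash
cat > fit.py <<'E'
from h import *
C.update(np.load("C.npy",allow_pickle=True).item())
bt=px([(370,50),(323,432),(22,400),(188,310),(182,405)],265,140,6);Bt=np.array([[75,-75,12],[-115,-75,12],[-115,75,12],[-65,0,12],[-111,0,12]])/1e3
bs=px([(20,288),(150,412),(393,290)],175,145,5);Bs=np.array([[75,-75,12],[75,75,12],[-115,75,12]])/1e3
G=np.array([[0,34,28],[0,-34,28],[-120,0,0]])/1e3
gt=px([(145,142),(291,161),(180,414)],265,140,6);gs=px([(200,182),(140,124),(332,112)],175,145,5)
def fr(p,P):
    c,s=np.cos(p[4]),np.sin(p[4]);Q=np.c_[c*P[:,0]+s*P[:,2],P[:,1],-s*P[:,0]+c*P[:,2]+.105]
    return cov([p[0],p[1],p[2]+p[3]],Q)
f=lambda p:np.r_[(proj("top",cov(p,Bt))-bt).ravel(),(proj("side",cov(p,Bs))-bs).ravel(),(2*(proj("top",fr(p,G))-gt)).ravel(),(2*(proj("side",fr(p,G))-gs)).ravel()]
r=least_squares(f,[.61,-.0167,-.13,0,0],loss="soft_l1");P=r.x
E
python3 - <<'E'
from fit import *
print(P.round(4),r.fun.round(1));print("knob",fr(P,G[2:]),"seated lug",fr(P,np.array([[0,0,.064]])),"psi",P[2]+P[3])
print("white line yaw, sep", )
L=np.array([[7,18,60],[7,-18,60],[-7,-18,60],[-7,18,60]])/1e3
print((proj("side",cov([.4546,.286,.0932],L))-[290,195])*7+[403,328])
E
```

```text
[ 0.6103 -0.0185 -0.1402 -0.0191  0.0184] [ 0.3  0.2  1.  -0.   0.7 -0.7  0.2  0.6 -0.6  0.2  0.1 -0.8 -0.3  0.7
  0.3 -0.7 -0.8 -0.4  0.1 -0.1 -0.2  0.6  0.1 -0.1 -0.1  0.3 -0.4  0.1]
knob [[0.49184708 0.00054386 0.10720313]] seated lug [[ 0.61146855 -0.01867028  0.16898921]] psi -0.1592641150360067
white line yaw, sep
[[619.67635658 498.69412972]
 [548.93370076 461.62110487]
 [566.98301297 443.95829584]
 [637.51016562 480.61916014]]
```

Request:
send_rows(
  series=[
    [[0, 0.05, 2.03, 0, 0, 0, 1], [0, 0.05, 2.03, 0, 0, 0, 1], [0, 0.05, 2.03, 0, 0, 0, 1], [0, 0.05, 2.03, 0, 0, 0, 1], [0, 0, 0, 0, 0, 0, 1]],
  ],
)

```text
time: 11.65
eef_pos: [0.4524, 0.2842, 0.1134]
tcp_rot: [0.672, 0.74, -0.003, -0.001]
contact_force: [0.1, -0.0, 0.6]
opening: 1.004
finger_force: 0.0
```

Request:
send_rows(
  series=[
    [[0.05, 0.06, 2.0, 0, 0, 0, 1], [0.05, 0.06, 2.0, 0, 0, 0, 1], [0.05, 0.06, 2.0, 0, 0, 0, 1], [0.03, 0.04, 1.5, 0, 0, 0, 1], [0, 0, 0.4, 0, 0, 0, 1], [0, 0, 0, 0, 0, 0, 1], [0, 0, 0, 0, 0, 0, 1]],
  ],
)

```text
time: 12.52
eef_pos: [0.4569, 0.2877, 0.038]
tcp_rot: [0.672, 0.741, 0.001, 0.0]
contact_force: [-1.4, -0.6, -0.3]
opening: 0.995
finger_force: 0.0
```

Request:
send_rows(
  series=[
    [[0, 0, 0, 0, 0, 0, -1], [0, 0, 0, 0, 0, 0, -1], [0, 0, 0, 0, 0, 0, -1], [0, 0, 0, 0, 0, 0, -1], [0, 0, 0, 0, 0, 0, -1], [0, 0, 0, 0, 0, 0, -1], [0, 0, 0, 0, 0, 0, -1], [0, 0, 0, 0, 0, 0, -1]],
  ],
  force=60,
)

```text
time: 13.52
eef_pos: [0.4562, 0.2874, 0.0373]
tcp_rot: [0.672, 0.741, -0.0, -0.0]
contact_force: [-2.3, -1.3, 2.8]
opening: 0.154
finger_force: 59.3
```

Request:
send_rows(
  series=[
    [[0, 0, -0.5, 0, 0, 0, -1], [0, 0, -1.5, 0, 0, 0, -1], [0, 0, -3, 0, 0, 0, -1], [0, 0, -3, 0, 0, 0, -1], [0, 0, -3, 0, 0, 0, -1], [0, 0, -3, 0, 0, 0, -1], [0, 0, -2.5, 0, 0, 0, -1], [0, 0, -1, 0, 0, 0, -1], [0, 0, 0, 0, 0, 0, -1]],
  ],
)

```text
time: 14.65
eef_pos: [0.4564, 0.2875, 0.2128]
tcp_rot: [0.672, 0.741, 0.001, 0.0]
contact_force: [-0.9, -0.4, -2.2]
opening: 0.149
finger_force: 58.7
```

Run:
```python
from h import *
from plant import ctrl
print(ctrl.get_state())
plan([.6115,-.0187,.205],-.159+np.pi/2,20,jaw=-1)
```

```text
{'time': 14.65, 'qpos': array([ 3.73934866e-01,  2.44053511e-03,  1.92883569e+00, -3.93795325e-05,
        1.20881339e+00,  2.75947625e-01]), 'dq': array([-1.52538585e-03,  2.39890773e-02,  3.00918247e-02,  5.89623847e-05,
       -3.89545115e-03,  9.44556510e-05]), 'joint_efforts': array([ 3.46912653e-02, -3.05668259e+01, -3.03386807e+01, -4.50142552e-04,
        1.97502278e-02, -2.58726357e-05]), 'eef_pos': array([0.45642319, 0.28747925, 0.21278887]), 'tcp_rot': array([6.71623081e-01, 7.40892618e-01, 6.65060451e-04, 3.50442349e-04]), 'contact_force': array([-0.85686635, -0.42733143, -2.16716507]), 'wrist_torque': array([-0.04047454, -0.0060578 , -0.01303455]), 'finger_force': 58.71844410896301, 'opening': 0.14920936447247812}
[[-1.6,0.62,0.04,0.0,-0.0,0.013,-1],[-1.59,0.64,0.04,0.0,-0.0,0.013,-1],[-1.58,0.66,0.04,0.0,-0.0,0.013,-1],[-1.57,0.68,0.04,0.0,-0.0,0.013,-1],[-1.57,0.7,0.04,0.0,-0.0,0.013,-1],[-1.56,0.72,0.04,0.0,-0.0,0.013,-1],[-1.55,0.74,0.04,0.0,-0.0,0.013,-1],[-1.54,0.76,0.04,0.0,-0.0,0.013,-1],[-1.53,0.78,0.04,0.0,-0.0,0.013,-1],[-1.52,0.8,0.04,0.0,-0.0,0.013,-1]]
[[-1.51,0.82,0.04,0.0,-0.0,0.013,-1],[-1.5,0.84,0.04,0.0,-0.0,0.013,-1],[-1.48,0.86,0.04,0.0,-0.0,0.013,-1],[-1.47,0.88,0.04,0.0,-0.0,0.013,-1],[-1.46,0.9,0.04,0.0,-0.0,0.013,-1],[-1.45,0.92,0.04,0.0,-0.0,0.013,-1],[-1.44,0.94,0.04,0.0,-0.0,0.013,-1],[-1.43,0.95,0.04,0.0,-0.0,0.013,-1],[-1.41,0.97,0.04,0.0,-0.0,0.013,-1],[-1.4,0.99,0.04,0.0,-0.0,0.013,-1]]
```

Request:
send_rows(
  series=[
    [[-1.6, 0.62, 0.04, 0, 0, 0.013, -1], [-1.59, 0.64, 0.04, 0, 0, 0.013, -1], [-1.58, 0.66, 0.04, 0, 0, 0.013, -1], [-1.57, 0.68, 0.04, 0, 0, 0.013, -1], [-1.57, 0.7, 0.04, 0, 0, 0.013, -1], [-1.56, 0.72, 0.04, 0, 0, 0.013, -1], [-1.55, 0.74, 0.04, 0, 0, 0.013, -1], [-1.54, 0.76, 0.04, 0, 0, 0.013, -1], [-1.53, 0.78, 0.04, 0, 0, 0.013, -1], [-1.52, 0.8, 0.04, 0, 0, 0.013, -1]],
  ],
)

```text
time: 15.9
eef_pos: [0.5338, 0.1331, 0.2081]
tcp_rot: [0.719, 0.695, 0.0, -0.0]
contact_force: [-0.1, 0.2, -2.4]
opening: 0.147
finger_force: 58.6
```

Request:
send_rows(
  series=[
    [[-1.51, 0.82, 0.04, 0, 0, 0.013, -1], [-1.5, 0.84, 0.04, 0, 0, 0.013, -1], [-1.48, 0.86, 0.04, 0, 0, 0.013, -1], [-1.47, 0.88, 0.04, 0, 0, 0.013, -1], [-1.46, 0.9, 0.04, 0, 0, 0.013, -1], [-1.45, 0.92, 0.04, 0, 0, 0.013, -1], [-1.44, 0.94, 0.04, 0, 0, 0.013, -1], [-1.43, 0.95, 0.04, 0, 0, 0.013, -1], [-1.41, 0.97, 0.04, 0, 0, 0.013, -1], [-1.4, 0.99, 0.04, 0, 0, 0.013, -1]],
  ],
)

```text
time: 17.15
eef_pos: [0.6111, -0.0201, 0.2041]
tcp_rot: [0.762, 0.647, 0.0, -0.0]
contact_force: [-0.4, -0.2, -2.2]
opening: 0.153
finger_force: 58.6
```

Request:
send_rows(
  series=[
    [[0, 0, 0, 0, 0, 0, -1], [0, 0, 0, 0, 0, 0, -1], [0, 0, 0, 0, 0, 0, -1]],
  ],
)

```text
time: 17.52
eef_pos: [0.6104, -0.0185, 0.2041]
tcp_rot: [0.762, 0.648, -0.0, -0.0]
contact_force: [0.9, 0.0, -1.4]
opening: 0.149
finger_force: 58.7
```

Run:
```python
from h import *
import cv2
from plant import ctrl
print(ctrl.get_state())
def crop(im,x,y,w,h,k):
    c=cv2.resize(im[y:y+h,x:x+w,::-1],(w*k,h*k),interpolation=cv2.INTER_CUBIC)
    for i in range(0,w,10): cv2.putText(c,str(x+i),(i*k,10),0,.3,(0,255,255))
    for i in range(10,h,10): cv2.putText(c,str(y+i),(0,i*k+3),0,.3,(0,255,255))
    return c
ims={n:np.mean([ctrl.read_camera(n)["img"].astype(float) for _ in range(4)],0).astype(np.uint8) for n in("top","side")}
a=crop(ims["top"],265,140,66,70,6);c=crop(ims["side"],185,130,50,75,8)
can=np.zeros((600,800,3),np.uint8);can[:420,:396]=a;can[:600,400:]=c
cv2.imwrite("pics/above.png",can)
```

```text
{'time': 17.525, 'qpos': array([-1.96338170e-01,  1.69754943e-01,  1.76587593e+00,  2.00847472e-04,
        1.20620369e+00, -3.51655696e-02]), 'dq': array([ 0.00146744, -0.00156395, -0.00044152, -0.00287776, -0.00143052,
       -0.0015351 ]), 'joint_efforts': array([-1.70884500e-01, -3.64770627e+01, -2.96741062e+01, -6.88332279e-03,
       -1.33116431e-03,  9.05370166e-05]), 'eef_pos': array([ 0.61037204, -0.01847912,  0.20412326]), 'tcp_rot': array([ 7.61756655e-01,  6.47863238e-01, -1.51924730e-06, -1.53066346e-04]), 'contact_force': array([ 0.90349233,  0.02305137, -1.37422954]), 'wrist_torque': array([-0.01607305, -0.02217109, -0.00081707]), 'finger_force': 58.69345307350159, 'opening': 0.1492870328786016}
```

View pics/above.png

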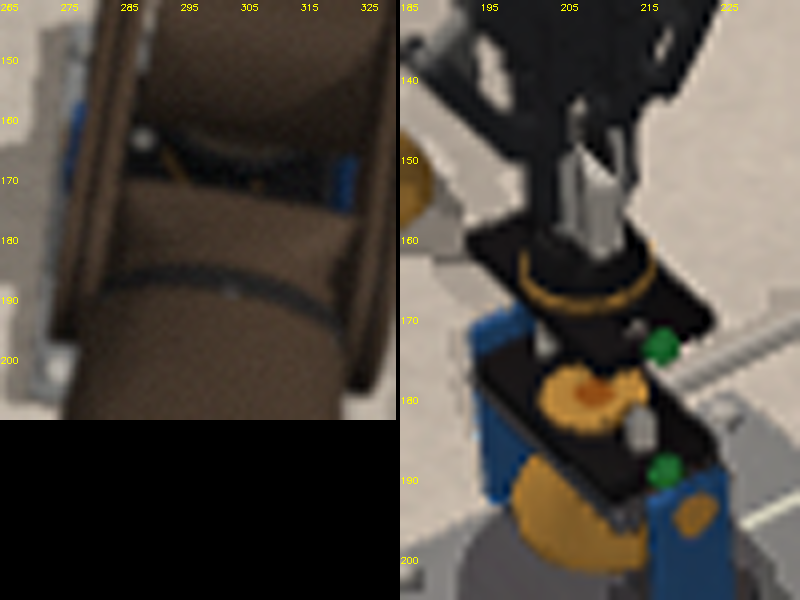

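Run:
```python
from fit import *
psi=2*np.arctan2(.64786,.76176)-np.pi/2;print("psi",psi,"holder",P[2]+P[3])
L=np.array([[25,-48,10],[-25,48,10],[25,48,10],[0,34,10],[7,18,60],[-7,18,60],[7,18,30],[0,-34,10],[0,50,5]])/1e3
p=[.6104,-.0185,psi];X=cov(p,L);X[:,2]+=.1668
print("side",((proj("side",X)-[185,130]+.5)*8+[400,0]).round())
print("top hole",((proj("top",X)[[3,7]]-[265,140]+.5)*6).round())
print("side jac per mm x,y,z",[((proj("side",X[:1]+d)-proj("side",X[:1]))*8).round(1).tolist() for d in np.eye(3)*1e-3])
J=np.array([[0,50,6]])/1e3
print("front jewel/dowels side",((proj("side",fr(P,np.r_[J,G[:2]]))-[185,130]+.5)*8+[400,0]).round())
print("dowel feet",fr(P,np.array([[0,.034,.012],[0,-.034,.012]])),"cov holes",X[[3,7]])
```

```text
psi -0.16125350672330874 holder -0.1592641150360067
side [[462. 236.]
 [714. 314.]
 [600. 366.]
 [636. 321.]
 [589. 198.]
 [621. 184.]
 [594. 263.]
 [538. 230.]
 [661. 353.]]
top hole [[146. 129.]
 [299. 150.]]
side jac per mm x,y,z [[[-2.0, 1.2]], [[1.7, 1.1]], [[-0.2, -2.1]]]
front jewel/dowels side [[668. 478.]
 [641. 412.]
 [545. 321.]]
dowel feet [[ 0.61591806  0.01505083  0.11699798]
 [ 0.60513383 -0.05208858  0.11699798]] cov holes [[ 0.61585889  0.01505891  0.1768    ]
 [ 0.60494111 -0.05205891  0.1768    ]]
```

Request:
send_rows(
  series=[
    [[0, 0, 0.6, 0, 0, 0, -1], [0, 0, 0.8, 0, 0, 0, -1], [0, 0, 0.8, 0, 0, 0, -1], [0, 0, 0.5, 0, 0, 0, -1], [0, 0, 0, 0, 0, 0, -1], [0, 0, 0, 0, 0, 0, -1]],
  ],
)

```text
time: 18.68
eef_pos: [0.6108, -0.0191, 0.1774]
tcp_rot: [0.762, 0.648, 0.0, 0.0]
contact_force: [0.1, -0.2, -2.9]
opening: 0.149
finger_force: 58.7
```

Request:
send_rows(
  series=[
    [[0, 0, 0.2, 0, 0, 0, -1], [0, 0, 0.2, 0, 0, 0, -1], [0, 0, 0.2, 0, 0, 0, -1], [0, 0, 0, 0, 0, 0, -1], [0, 0, 0, 0, 0, 0, -1]],
  ],
)

```text
time: 19.3
eef_pos: [0.6106, -0.019, 0.1711]
tcp_rot: [0.762, 0.648, 0.0, 0.0]
contact_force: [-0.8, -0.4, -1.8]
opening: 0.149
finger_force: 58.7
```

Request:
send_rows(
  series=[
    [[0, 0, 0.15, 0, 0, 0, -1], [0, 0, 0.15, 0, 0, 0, -1], [0, 0, 0, 0, 0, 0, -1]],
  ],
)

```text
time: 19.68
eef_pos: [0.6105, -0.019, 0.1679]
tcp_rot: [0.762, 0.648, -0.0, -0.0]
contact_force: [-0.5, 0.4, -2.6]
opening: 0.152
finger_force: 58.7
```

Request:
send_rows(
  series=[
    [[0, 0, 0.15, 0, 0, 0, -1], [0, 0, 0.15, 0, 0, 0, -1], [0, 0, 0, 0, 0, 0, -1]],
  ],
)

```text
time: 20.05
eef_pos: [0.6106, -0.0191, 0.1649]
tcp_rot: [0.762, 0.648, -0.0, -0.0]
contact_force: [-0.0, 0.8, -1.9]
opening: 0.148
finger_force: 58.7
```

Request:
send_rows(
  series=[
    [[0, 0, 0.15, 0, 0, 0, -1], [0, 0, 0.15, 0, 0, 0, -1], [0, 0, 0, 0, 0, 0, -1]],
  ],
)

```text
time: 20.42
eef_pos: [0.6105, -0.019, 0.1619]
tcp_rot: [0.762, 0.648, -0.0, -0.0]
contact_force: [0.2, -0.5, -2.6]
opening: 0.149
finger_force: 58.7
```

Request:
send_rows(
  series=[
    [[0, 0, 0.15, 0, 0, 0, -1], [0, 0, 0.15, 0, 0, 0, -1], [0, 0, 0, 0, 0, 0, -1]],
  ],
)

```text
time: 20.8
eef_pos: [0.6106, -0.019, 0.159]
tcp_rot: [0.762, 0.648, -0.0, -0.0]
contact_force: [0.5, -0.4, -2.6]
opening: 0.151
finger_force: 58.7
```

Request:
send_rows(
  series=[
    [[0, 0, 0.1, 0, 0, 0, -1], [0, 0, 0.1, 0, 0, 0, -1], [0, 0, 0, 0, 0, 0, -1]],
  ],
)

```text
time: 21.18
eef_pos: [0.6106, -0.019, 0.157]
tcp_rot: [0.762, 0.648, -0.0, -0.0]
contact_force: [-0.7, 0.2, -2.4]
opening: 0.154
finger_force: 58.7
```

Request:
send_rows(
  series=[
    [[0, 0, 0.1, 0, 0, 0, -1], [0, 0, 0.1, 0, 0, 0, -1], [0, 0, 0, 0, 0, 0, -1]],
  ],
)

```text
time: 21.55
eef_pos: [0.6106, -0.019, 0.155]
tcp_rot: [0.762, 0.648, -0.0, -0.0]
contact_force: [1.2, 0.2, -2.5]
opening: 0.15
finger_force: 58.7
```

Request:
send_rows(
  series=[
    [[0, 0, 0.05, 0, 0, 0, -1], [0, 0, 0.05, 0, 0, 0, -1], [0, 0, 0, 0, 0, 0, -1]],
  ],
)

```text
time: 21.92
eef_pos: [0.6107, -0.0191, 0.1544]
tcp_rot: [0.762, 0.648, 0.0, 0.0]
contact_force: [-0.2, 1.0, 0.1]
opening: 0.153
finger_force: 59.0
```

Request:
send_rows(
  series=[
    [[0, 0, 0.05, 0, 0, 0, -1], [0, 0, 0, 0, 0, 0, -1], [0, 0, 0, 0, 0, 0, -1]],
  ],
)

```text
time: 22.3
eef_pos: [0.6108, -0.0191, 0.1544]
tcp_rot: [0.762, 0.648, 0.0, 0.0]
contact_force: [-2.1, 1.3, 3.6]
opening: 0.149
finger_force: 59.5
```

Request:
send_rows(
  series=[
    [[0, 0, 0.08, 0, 0, 0, -1], [0, 0, 0, 0, 0, 0, -1], [0, 0, 0, 0, 0, 0, -1]],
  ],
)

```text
time: 22.68
eef_pos: [0.6109, -0.0191, 0.1543]
tcp_rot: [0.762, 0.648, 0.0, 0.0]
contact_force: [-2.8, -0.2, 6.0]
opening: 0.154
finger_force: 60.0
```

Run:
```python
import cv2,numpy as np
from plant import ctrl
im=ctrl.read_camera("side")["img"][130:205,175:250,::-1]
cv2.imwrite("pics/seat.png",cv2.resize(im,(600,600),interpolation=cv2.INTER_CUBIC))
s=ctrl.get_state();print(s["contact_force"],s["wrist_torque"],s["eef_pos"])
```

```text
[-1.92965851  0.40648684  6.0793318 ] [ 0.09801496  0.82676901 -0.01452238] [ 0.61089527 -0.01908442  0.15429524]
```

View pics/seat.png

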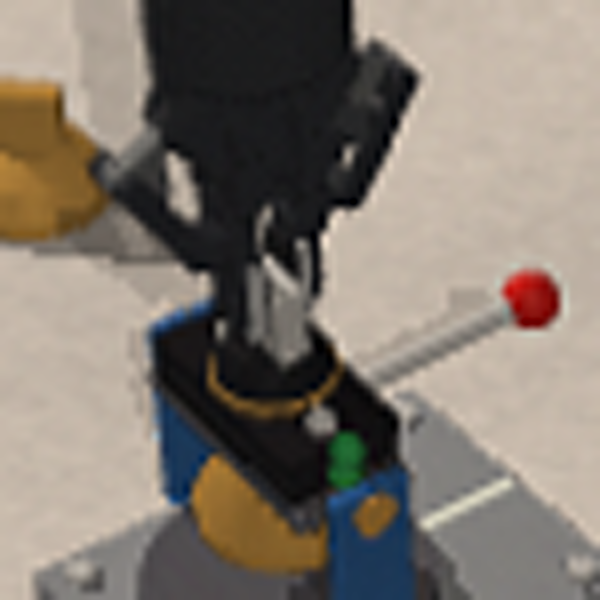

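Request:
send_rows(
  series=[
    [[0, 0, 0.08, 0, 0, 0, -1], [0, 0, 0, 0, 0, 0, -1], [0, 0, 0, 0, 0, 0, -1], [0, 0, 0, 0, 0, 0, -1]],
  ],
)

```text
time: 23.22
eef_pos: [0.611, -0.0191, 0.1542]
tcp_rot: [0.762, 0.648, 0.0, 0.0]
contact_force: [-4.3, 1.0, 8.8]
opening: 0.15
finger_force: 60.4
```

Request:
send_rows(
  series=[
    [[0, 0, 0.02, 0, 0, 0, -1], [0, 0, 0, 0, 0, 0, -1], [0, 0, 0, 0, 0, 0, -1], [0, 0, 0, 0, 0, 0, -1]],
  ],
)

```text
time: 23.72
eef_pos: [0.611, -0.0191, 0.1543]
tcp_rot: [0.762, 0.648, 0.0, 0.0]
contact_force: [-3.8, 0.3, 9.4]
opening: 0.149
finger_force: 60.5
```

```bash
python3 -c "
from plant import ctrl
print(ctrl.sign_off())"
```

```text
the job is handed in; nothing more can be done
None
```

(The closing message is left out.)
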